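# Put the seasonings back in their dishes

### The arm

A 7-joint arm with a two-finger parallel gripper is mounted at the origin on the work surface; the furniture and walls round the work are solid. World frame = base frame: x ahead of the robot, y to its left, z up, the work surface at z = 0. Lengths are in m, angles in degrees, forces in N, time in s.
With the tool pointing down it reaches from about 0.4 to 0.85 m from the base axis. Payload 10.4 kg.
Tool frame: the origin (TCP) lies at the very end of the fingers, on their centre line; the grasp point (between the pads) lies 19 mm behind it; z points along the fingers, y is the line along which they close (so a half turn about z gives the same grasp; the last joint's range is limited). The gripper opens to 87 mm and grips with 3 to 60 N. Pads are 19 mm wide; open, the fingers measure 117 mm over their backs; the gripper's body (75 mm by 190 mm) begins 51 mm behind the grasp point.
Start: joints at [-68.617, 19.034, -3.707, 83.658, 1.238, 77.344, -5.071], TCP at [0.241, 0.577, 0.202] pointing down, gripper open.
Joint ranges: [-148.97, 148.97], [-28.65, 121.19], [-84.17, 76.75], [9.2, 138.47], [-72.65, 252.65], [3.7, 117.97], [-149.18, 149.18]. Speed limits (degrees/s): [127.2, 127.2, 159.86, 159.86, 180, 180, 180].

### API

Orientations are given as a 3x3 rotation matrix whose columns are the frame's x, y, z axes.
In Python, from station import * gives the robot as it stands.
- The arm moves only by the shell command python3 -m handwheel 'ROWS' [FORCE]. ROWS is JSON, a list of rows, each a list of 5 numbers: the shift along the tool's x, y, z in mm, then the turn about the tool's z in degrees, then the opening, from 0 (shut) to 1 (fully open). In form: [[dx, dy, dz, roll, gripper], ...]. A call has 1 to 20 rows; each row is the pose to reach, as a shift and turn from the pose commanded when the call began, along the tool's axes at that moment; what a row does not reach only later rows make up. A row lasts 1/10 s, in which the tool goes at most 50 mm and 8.59 degrees, less where a joint would pass 70% of its speed; a pose out of reach is approached as far as the arm can. A call with a gripper value outside its range is refused whole. The fingers move at their own pace and stop on an object; FORCE is the grip in N (left out, the last holds). Time passes only in rows, so rows that repeat a pose let the fingers close. It gives the time, the measured TCP pose, the force, the opening and the grip force at its end, in the units of the state.
- observe(): the state, without advancing time (a new reading comes with each control period).
- grab_frame(name): name is "scene" or "top" or "wrist"; returns a dict with "image" (384x512x3 uint8, red, green, blue), "fx", "fy", "cx", "cy" (pixels), "position" and "orientation" of the camera in the world. Camera axes: x right, y up, looking along -z (the intrinsics and any distortion apply to the point x, -y, -z); pixel columns grow to the right and rows downward; lengths in m; the calibration is good to about 2 mm. The wrist camera is an equidistant fisheye: a pixel r from the principal point sees the ray r / f radians off the axis. A picture is of the moment at which its call begins. There is no depth.
- sign_off(): hands the job in; it is judged then, once.
Trained networks look in a picture, given as the dict that the camera call returned (one of the last four; its "shot" number tells which), for a name from the list of things; names that differ only in an ending like _2 or _b are one class to them, and where a whole thing is asked for, a point or a joint stands for the part that bears it (a point fixed in the world has none). Each returns a list of dicts, best first, with "score" (0 to 1); they miss things now and then, are a little off and sometimes report something else, mostly with a low value. They report only what shows in the picture. A call takes as long as a camera call. They do not tell look-alikes from the thing itself.
- spot_in(picture, target): "extent" ([centre column, centre row, width, height] as shares, 0 to 1, of the picture: columns of its width, rows of its height, round what is visible of it).
The state is a dict: "time": time; "q": joint angles; "qvel": joint speeds; "effort": joint torques, N m; "eef_pos": TCP position; "tool_rot": TCP orientation; "contact_force": force on the tool from outside, world axes, zero at the start; "ft_torque": the same for the moment, N m; "gripper_width": finger opening in m; "grasp_force": force on a finger pad.
Only numpy, scipy, OpenCV 4.12 (cv2) and the standard library are available. Lean on these libraries where they do the work, as an engineer would, in place of code of your own. Each camera call takes 0.05 s, during which the arm holds its last target. There are 200 camera calls.

### The job

Pick out the four seasoning containers on the table and stand each upright, flat on the floor of its own holder dish: the red-capped jar in the red dish, the black-capped jar in the black dish, the salt shaker with white contents in the white dish and the dark pepper shaker in the blue dish. Don't knock any of them over, and leave the kitchen timer and the garlic where they are.

Things in the scene. Friction and masses are not known exactly. Their poses are not given: they have to be found in the camera images.
- red_jar: spice jar, brown contents and a pale label, with a RED cap; 54 mm diameter (glass body 52 mm), 125 mm tall, the cap from about 87 mm up; 0.11 kg; loose, stands upright. Origin: centre of its underside; z up along its axis; it is round, so its yaw does not matter
- black_jar: spice jar, brown contents and a pale label, with a BLACK cap; 61 mm diameter (body 60 mm), 122 mm tall, the cap from about 90 mm up; 0.13 kg; loose, stands upright. Origin: centre of its underside; z up along its axis; it is round, so its yaw does not matter
- salt_shaker: small clear salt shaker with WHITE contents and a rounded grey perforated top; 44 mm diameter at the foot, a little slimmer at the waist, 90 mm tall, its foot slightly uneven so that it may lean by 0.03 rad; 0.1 kg; loose, stands upright. Origin: centre of its underside; z up along its axis; it is round, so its yaw does not matter
- pepper_shaker: pepper shaker with a DARK, nearly black straight body and a flat grey tin perforated lid; 49 mm diameter, 110 mm tall; 0.12 kg; loose, stands upright. Origin: centre of its underside; z up along its axis; it is round, so its yaw does not matter
- red_dish: low round holder dish fixed to the table, red; outside diameter 88 mm, 12 mm high with a 7 mm thick rim round a flat floor 74 mm across, floor 4 mm above the table. Origin: centre of its underside, on the table; z up. It is the place of the red-capped jar
- black_dish: low round holder dish fixed to the table, black; outside diameter 95 mm, 12 mm high with a 7 mm thick rim round a flat floor 81 mm across, floor 4 mm above the table. Origin: centre of its underside, on the table; z up. It is the place of the black-capped jar
- white_dish: low round holder dish fixed to the table, white; outside diameter 78 mm, 12 mm high with a 7 mm thick rim round a flat floor 64 mm across, floor 4 mm above the table. Origin: centre of its underside, on the table; z up. It is the place of the salt shaker
- blue_dish: low round holder dish fixed to the table, blue; outside diameter 83 mm, 12 mm high with a 7 mm thick rim round a flat floor 69 mm across, floor 4 mm above the table. Origin: centre of its underside, on the table; z up. It is the place of the dark pepper shaker
- timer: bystander: round kitchen timer, red top on a white drum, 63 mm diameter, 50 mm tall, loose; stands near the middle of the work. Origin: centre of its underside
- garlic: bystander: pale garlic bulb, 56 mm wide and 56 mm tall, loose; stands near the middle of the work. Origin: centre of its underside
Mind the look-alikes: they are no part of the job. Leave any purple look-alike of the black_jar alone.

How it is judged:
By the outcome, as a careful person would: the job done as asked, in the order asked, and still so for the second after the job is handed in, with the robot touching nothing.
It also fails if it takes over 128 s, if anything falls off the work surface, if the arm or the gripper's body presses on something with over 40 N, if the wrist force passes 120 N, or if a joint passes its speed limit or range.

## Working session

There is one attempt and no reset: what is moved stays moved. The work goes in short steps, Python scripts to look and compute and a shell command to move; the robot and the scene stay as the last step left them, time stands still between calls to the robot, and variables do not carry over. Pictures are saved under pics/ and viewed, at most 14 in all, crops included, and the job is handed in when it is done.

```bash
mkdir -p pics; ls
cat > h.py <<'E'
from station import *
import numpy as np, cv2
def ray(f,u,v,wrist=False):
    x=(u-f["cx"])/f["fx"]; y=(v-f["cy"])/f["fy"]
    if wrist:
        r=np.hypot(x,y); s=np.sin(r)/r if r>1e-9 else 1; d=np.array([x*s,y*s,np.cos(r)])
    else: d=np.array([x,y,1.])
    return np.array(f["orientation"])@(d*[1,-1,-1])
def at(f,u,v,z,wrist=False):
    d=ray(f,u,v,wrist); p=np.array(f["position"]); return p+d*(z-p[2])/d[2]
def proj(f,P):
    c=np.array(f["orientation"]).T@(np.array(P)-f["position"]); c=c*[1,-1,-1]
    return f["cx"]+f["fx"]*c[0]/c[2], f["cy"]+f["fy"]*c[1]/c[2]
def save(f,n): cv2.imwrite("pics/"+n,cv2.resize(f["image"],None,fx=1.5,fy=1.5,interpolation=cv2.INTER_CUBIC)[:,:,::-1])
E
python3 - <<'E'
from h import *
s=observe(); print(s["eef_pos"],s["tool_rot"],s["time"])
names="red_jar black_jar salt_shaker pepper_shaker red_dish black_dish white_dish blue_dish timer garlic".split()
for c in ["top","scene"]:
    f=grab_frame(c); save(f,c+"0.png"); print(c,{k:np.round(f[k],3).tolist() for k in f if k not in("image",)})
    for n in names:
        print(n,[(np.round(np.array(d["extent"])*[512,384,512,384],1).tolist(),round(d["score"],2)) for d in spot_in(f,n)][:4])
E
```

```text
pics
[0.24081663 0.57629127 0.20165058] [[-9.22717172e-01  3.85477402e-01 -4.38011291e-04]
 [ 3.85477632e-01  9.22716176e-01 -1.36109286e-03]
 [-1.20510436e-04 -1.42474731e-03 -9.99998978e-01]] 0.0
top {'fx': 431.372, 'fy': 431.372, 'cx': 254.19, 'cy': 188.885, 'position': [0.308, 0.017, 1.152], 'orientation': [[0.025, 0.993, -0.118], [-1.0, 0.027, 0.016], [0.019, 0.118, 0.993]], 'shot': 1}
red_jar [([316.8, 151.1, 27.3, 29.7], 0.93)]
black_jar [([231.3, 227.9, 25.3, 22.3], 0.88), ([196.7, 188.9, 29.9, 25.1], 0.8)]
salt_shaker [([210.0, 145.3, 26.1, 26.1], 0.71), ([369.5, 157.3, 15.2, 18.4], 0.6)]
pepper_shaker [([209.3, 145.8, 21.8, 26.9], 0.7)]
red_dish [([313.2, 194.3, 32.4, 33.9], 0.84)]
black_dish [([154.4, 205.3, 35.3, 39.0], 0.81)]
white_dish []
blue_dish [([366.4, 216.2, 31.6, 30.7], 0.57)]
timer [([257.6, 142.2, 23.2, 20.3], 0.56)]
garlic [([255.9, 190.3, 18.7, 22.8], 0.87)]
scene {'fx': 438.144, 'fy': 438.144, 'cx': 256.417, 'cy': 190.234, 'position': [0.004, -0.788, 0.543], 'orientation': [[0.859, 0.261, -0.441], [-0.512, 0.415, -0.752], [-0.014, 0.872, 0.49]], 'shot': 2}
red_jar [([326.5, 201.2, 24.5, 59.0], 0.71)]
black_jar [([197.9, 186.9, 29.1, 60.4], 0.97), ([217.1, 161.9, 24.5, 48.1], 0.87)]
salt_shaker [([371.9, 245.2, 23.6, 49.2], 0.79), ([180.3, 165.0, 20.1, 18.1], 0.7), ([280.1, 237.4, 37.9, 26.6], 0.3)]
pepper_shaker [([261.9, 159.1, 16.1, 41.6], 0.92)]
red_dish [([281.7, 235.9, 39.8, 27.8], 0.64)]
black_dish [([371.8, 244.8, 24.5, 47.1], 0.62), ([179.0, 164.9, 19.2, 15.8], 0.51)]
white_dish [([217.8, 162.4, 23.3, 49.3], 0.41)]
blue_dish [([303.4, 285.2, 43.7, 35.8], 0.86)]
timer [([292.8, 186.2, 25.8, 27.1], 0.9)]
garlic [([249.0, 197.5, 24.8, 17.8], 0.94)]
```

View pics/top0.png

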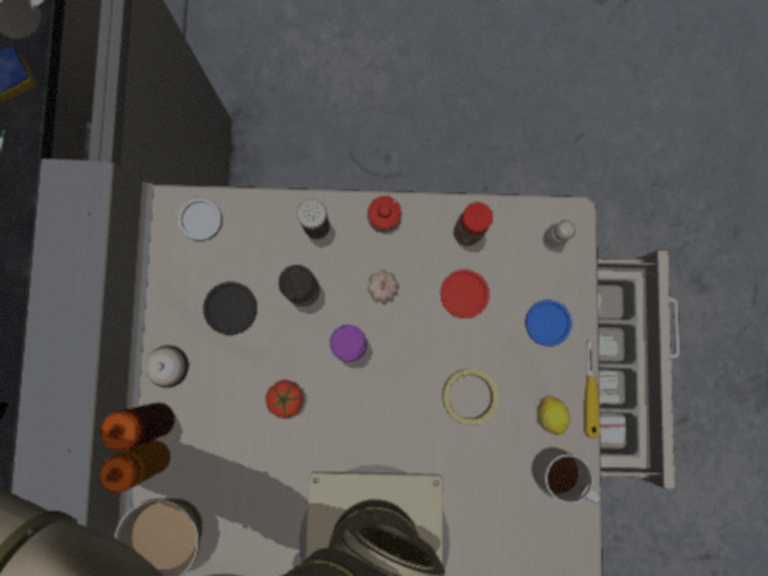

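View pics/scene0.png

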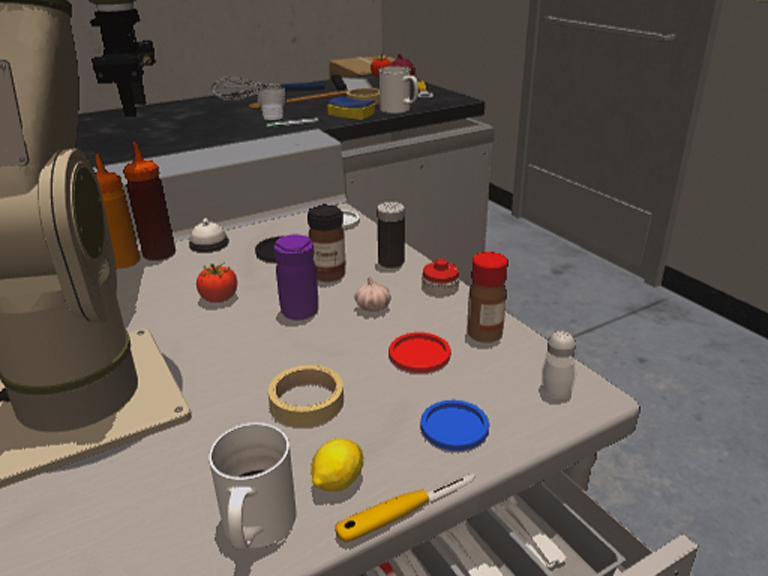

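Top view (enlarged 1.5×) shows the white dish at (200,219), pepper (313,213), timer (384,213), red jar (476,217), salt (563,230), black jar (297,283), black dish (230,308), garlic (382,287), red dish (465,293) and blue dish (548,323). The purple decoy is at (348,343). The scene view agrees with this layout.

Run:
```python
from h import *
f=grab_frame("top"); g=grab_frame("scene"); im=f["image"]
# seeds (top full-res px), height of seen centre; flood fill by colour
seeds=dict(red_dish=(310,195.5,.008),black_dish=(153.5,205.5,.008),white_dish=(133.5,146,.008),blue_dish=(365.5,215.5,.008),
 red_jar=(319,143,.125),black_jar=(198,187,.122),salt=(377,153,.085),pepper=(209,141,.110),timer=(256,142,.045),garlic=(255,191,.03),purple=(232,228,.122))
hsv=cv2.cvtColor(im,cv2.COLOR_RGB2LAB)
for n,(u,v,z) in seeds.items():
    m=np.zeros((386,514),np.uint8); t=22 if 'dish' in n or 'jar' in n else 30
    _,_,_,r=cv2.floodFill(hsv.copy(),m,(int(u),int(v)),0,(t,)*3,(t,)*3,4|(1<<8)|cv2.FLOODFILL_MASK_ONLY|cv2.FLOODFILL_FIXED_RANGE)
    cs=max(cv2.findContours(m[1:-1,1:-1],cv2.RETR_EXTERNAL,cv2.CHAIN_APPROX_NONE)[0],key=cv2.contourArea)
    (c,_)=cv2.minEnclosingCircle(cs); 
    c2=(r[0]+r[2]/2-.5,r[1]+r[3]/2-.5)
    print(n,"box",r,"circ",np.round(at(f,*c,z)[:2],3),"box",np.round(at(f,*c2,z)[:2],3),"seed",np.round(at(f,u,v,z)[:2],3))
    p=at(f,*c2,z); print("    scene px of top centre",np.round(proj(g,p),0)*1.5, "base",np.round(proj(g,[p[0],p[1],0]),0)*1.5)
```

```text
red_dish box (294, 180, 32, 32) circ [ 0.431 -0.15 ] box [ 0.431 -0.15 ] seed [ 0.431 -0.151]
    scene px of top centre [418.5 349.5] base [418.5 354. ]
black_dish box (136, 188, 35, 35) circ [0.394 0.265] box [0.394 0.265] seed [0.393 0.264]
    scene px of top centre [279. 246.] base [280.5 250.5]
white_dish box (93, 125, 307, 259) circ [0.273 0.003] box [0.272 0.016] seed [0.552 0.326]
    scene px of top centre [268.5 327. ] base [270.  331.5]
blue_dish box (350, 200, 31, 31) circ [ 0.383 -0.3  ] box [ 0.382 -0.299] seed [ 0.381 -0.3  ]
    scene px of top centre [453.  421.5] base [453. 426.]
red_jar box (309, 135, 19, 19) circ [ 0.544 -0.153] box [ 0.545 -0.152] seed [ 0.547 -0.155]
    scene px of top centre [487.5 256.5] base [483.  331.5]
black_jar box (186, 177, 27, 27) circ [0.424 0.132] box [0.424 0.133] seed [0.432 0.135]
    scene px of top centre [321. 210.] base [325.5 274.5]
salt box (92, 124, 339, 260) circ [0.276 0.005] box [ 0.276 -0.021] seed [ 0.535 -0.309]
    scene px of top centre [276.  292.5] base [282.  343.5]
pepper box (92, 124, 339, 260) circ [0.276 0.005] box [ 0.277 -0.02 ] seed [0.548 0.114]
    scene px of top centre [274.5 276. ] base [282. 342.]
timer box (245, 130, 23, 23) circ [ 0.565 -0.002] box [ 0.566 -0.002] seed [ 0.564 -0.003]
    scene px of top centre [438.  262.5] base [438.  286.5]
garlic box (244, 179, 23, 25) circ [ 0.436 -0.005] box [ 0.436 -0.003] seed [ 0.436 -0.003]
    scene px of top centre [370.5 291. ] base [370.5 307.5]
purple box (219, 216, 27, 27) circ [0.333 0.05 ] box [0.333 0.051] seed [0.336 0.051]
    scene px of top centre [291. 240.] base [297.  310.5]
```

```bash
python3 -m handwheel '[[0,0,-50,0,1],[0,0,-100,0,1],[-35,-35,-100,0,1],[-70,-70,-100,-4,1],[-105,-105,-100,-8,1],[-140,-140,-100,-12,1],[-175,-175,-100,-16,1],[-210,-210,-100,-20,1],[-245,-245,-100,-22.6,1],[-280,-280,-100,-22.6,1],[-315,-315,-100,-22.6,1],[-350,-350,-100,-22.6,1],[-385,-385,-100,-22.6,1],[-420,-420,-100,-22.6,1],[-455,-455,-100,-22.6,1],[-490,-490,-100,-22.6,1],[-525,-525,-100,-22.6,1],[-561,-555,-100,-22.6,1],[-561,-555,-100,-22.6,1],[-561,-555,-100,-22.6,1]]' 25
```

```text
time: 3.2
eef_pos: [0.5445, -0.1525, 0.3019]
tool_rot: [[-1.0, 0.004, -0.001], [0.004, 1.0, -0.001], [0.001, -0.001, -1.0]]
contact_force: [-0.2, 0.7, -0.6]
gripper_width: 0.0871
grasp_force: 0.0
```

Run:
```python
from h import *
s=observe(); print(s["time"],s["eef_pos"],np.round(s["tool_rot"],3).tolist(),np.round(s["q"],1))
w=grab_frame("wrist"); save(w,"w1.png"); print({k:np.round(w[k],3).tolist() for k in w if k!="image"})
t=grab_frame("top")
def show(f,names,wr):
  for n,z in names:
    for d in spot_in(f,n)[:2]:
      e=np.array(d["extent"])*[512,384,512,384]; print(n,round(d["score"],2),e.round(1),at(f,e[0],e[1],z,wr)[:2].round(3))
show(w,[("red_jar",.11),("red_dish",.008)],True)
```

```text
3.2 [ 0.54452938 -0.15253481  0.30192559] [[-1.0, 0.004, -0.001], [0.004, 1.0, -0.001], [0.001, -0.001, -1.0]] [-23.7  10.5  40.7  85.3  -6.8  86.8 106.7]
{'fx': 297.319, 'fy': 297.319, 'cx': 248.404, 'cy': 187.935, 'position': [0.462, -0.152, 0.484], 'orientation': [[0.003, -0.955, -0.297], [1.0, 0.003, 0.002], [-0.001, -0.297, 0.955]], 'shot': 5}
red_jar 0.65 [250.2 159.4  38.1  50.3] [ 0.54 -0.15]
red_dish 0.72 [250.6  79.7  57.   52.4] [ 0.432 -0.149]
```

View pics/w1.png

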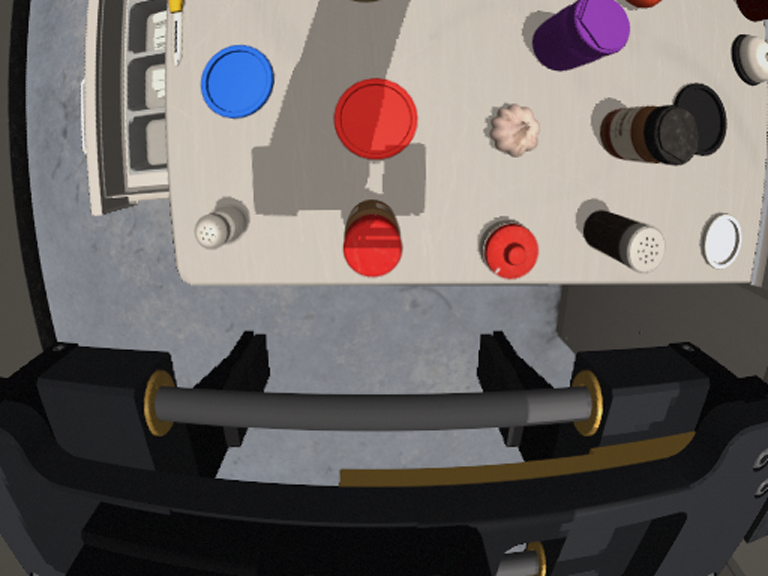

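The wrist view shows the red cap at (372,246), red dish (375,119), blue dish (237,81), black cap (674,135), pepper lid (642,247), white dish (721,240), and salt top (213,229).

Run:
```python
from h import *
w=grab_frame("wrist"); g=grab_frame("scene")
for n,u,v,z in [("redjar",372,246,.125),("reddish",375,119,.012),("blue",237,81,.012),("white",721,240,.012),("blackd",698,118,.012),("blackj",676,136,.122),("pepper",645,248,.11),("salt",211,232,.085),("timer",510,249,.04),("garlic",514,128,.03)]:
    print(n,at(w,u/1.5-.17,v/1.5-.17,z,True)[:2].round(3))
# scene column-based check: axis line of vertical objects
for n,u,v,z in [("redjar",489,256,.125),("salt",561,337,.09),("pepper",391,206,.11),("blackj",326,211,.122),("white",349,217,.012),("redbase",486,335,0),("saltbase",557,397,0),("pepbase",391,264,0)]:
    print("scene",n,at(g,u/1.5-.17,v/1.5-.17,z)[:2].round(3))
```

```text
redjar [ 0.543 -0.151]
reddish [ 0.432 -0.148]
blue [ 0.384 -0.295]
white [0.548 0.326]
blackd [0.392 0.26 ]
blackj [0.43  0.136]
pepper [0.543 0.118]
salt [ 0.537 -0.304]
timer [ 0.564 -0.005]
garlic [ 0.436 -0.004]
scene redjar [ 0.547 -0.151]
scene salt [ 0.528 -0.318]
scene pepper [0.544 0.111]
scene blackj [0.428 0.126]
scene white [0.565 0.311]
scene redbase [ 0.542 -0.162]
scene saltbase [ 0.53  -0.324]
scene pepbase [0.542 0.108]
```

```bash
python3 -m handwheel '[[0,0,40,0,1],[0,0,80,0,1],[0,0,120,0,1],[0,0,150,0,1],[0,0,175,0,1],[0,0,195,0,1],[0,0,210,0,1],[0,0,220,0,1],[0,0,220,0,1],[0,0,220,0,0.7],[0,0,220,0,0],[0,0,220,0,0],[0,0,220,0,0],[0,0,220,0,0],[0,0,220,0,0],[0,0,220,0,0],[0,0,220,0,0],[0,0,220,0,0]]' 25
python3 - <<'E'
from h import *
save(grab_frame("wrist"),"w2.png")
E
```

```text
time: 5.3
eef_pos: [0.5447, -0.1517, 0.0825]
tool_rot: [[-1.0, 0.001, 0.0], [0.001, 1.0, 0.0], [-0.0, 0.0, -1.0]]
contact_force: [0.1, 0.3, 2.3]
gripper_width: 0.0491
grasp_force: 24.9
```

View pics/w2.png

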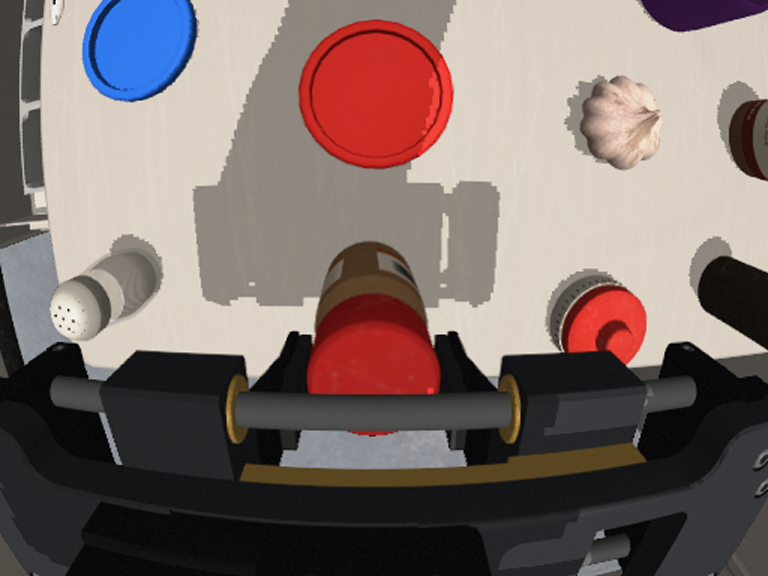

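Red cap is held between the fingers at about (373,370), with the red dish at (376,94). The 49 mm opening is less than the 54 mm cap, so I'll check the cap's centring.

Run:
```python
from h import *
w=grab_frame("wrist"); 
def pw(P):
    c=np.array(w["orientation"]).T@(np.array(P)-w["position"])*[1,-1,-1]; th=np.arctan2(np.hypot(c[0],c[1]),c[2]); k=th/np.hypot(c[0],c[1])
    return ((w["cx"]+w["fx"]*c[0]*k)*1.5).round(), ((w["cy"]+w["fy"]*c[1]*k)*1.5).round()
print(w["position"])
for x in(.535,.545,.555): print(x,"far rim",pw([x+.027,-.152,.125]),"near rim",pw([x-.027,-.152,.125]),"R",pw([x,-.152+.027,.125]),"base near",pw([x-.026,-.152,0]))
for u,v,n in[(376,94,"red"),(139,44,"blue")]: print(n,at(w,u/1.5-.17,v/1.5-.17,.012,True)[:2])
```

```text
[ 0.46160679 -0.15140222  0.26494343]
0.535 far rim (np.float64(371.0), np.float64(424.0)) near rim (np.float64(371.0), np.float64(290.0)) R (np.float64(447.0), np.float64(362.0)) base near (np.float64(372.0), np.float64(226.0))
0.545 far rim (np.float64(371.0), np.float64(445.0)) near rim (np.float64(371.0), np.float64(318.0)) R (np.float64(445.0), np.float64(386.0)) base near (np.float64(372.0), np.float64(242.0))
0.555 far rim (np.float64(371.0), np.float64(464.0)) near rim (np.float64(371.0), np.float64(344.0)) R (np.float64(443.0), np.float64(408.0)) base near (np.float64(372.0), np.float64(258.0))
red [ 0.43129728 -0.14969958]
blue [ 0.38805226 -0.29428533]
```

```bash
python3 -m handwheel '[[0,0,-15,0,0],[0,0,-35,0,0],[0,0,-50,0,0],[15,0,-50,0,0],[35,0,-50,0,0],[58,1,-50,0,0],[80,1,-50,0,0],[98,2,-50,0,0],[108,2,-50,0,0],[112,2,-50,0,0],[112,2,-50,0,0],[112,2,-50,0,0]]'
python3 - <<'E'
from h import *
save(grab_frame("scene"),"s2.png")
w=grab_frame("wrist"); save(w,"w3.png")
E
```

```text
time: 6.6
eef_pos: [0.4333, -0.1495, 0.1327]
tool_rot: [[-1.0, 0.001, 0.001], [0.001, 1.0, -0.0], [-0.001, -0.0, -1.0]]
contact_force: [-0.0, 0.5, -1.0]
gripper_width: 0.0491
grasp_force: 24.9
```

View pics/s2.png

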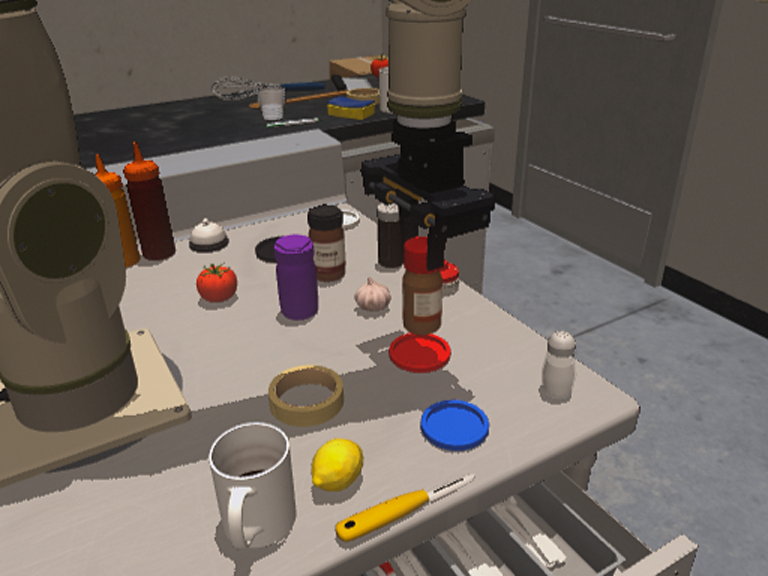

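The jar is held upright at (423,290), above the red dish at (420,351). I'll lower it.

```bash
python3 -m handwheel '[[0,0,15,0,0],[0,0,28,0,0],[0,0,36,0,0],[0,0,41,0,0],[0,0,44,0,0],[0,0,45,0,0],[0,0,45.5,0,0],[0,0,45.5,0,0],[0,0,45.5,0,0]]'
```

```text
time: 7.6
eef_pos: [0.4328, -0.1495, 0.0872]
tool_rot: [[-1.0, 0.001, 0.001], [0.001, 1.0, 0.0], [-0.001, 0.0, -1.0]]
contact_force: [-0.6, 0.8, -0.7]
gripper_width: 0.0493
grasp_force: 24.9
```

```bash
python3 -m handwheel '[[0,0,0.5,0,0],[0,0,1,0,0],[0,0,1,0,0],[0,0,1,0,0.6],[0,0,1,0,0.65],[0,0,1,0,0.75],[0,0,1,0,0.9],[0,0,1,0,1],[0,0,1,0,1],[0,0,1,0,1],[0,0,1,0,1]]'
python3 - <<'E'
from h import *
w=grab_frame("wrist"); save(w,"w4.png"); s=observe(); print(s["gripper_width"],s["contact_force"])
E
```

```text
time: 8.7
eef_pos: [0.4326, -0.1495, 0.0859]
tool_rot: [[-1.0, 0.001, -0.0], [0.001, 1.0, 0.0], [0.0, 0.0, -1.0]]
contact_force: [0.1, 0.4, -0.5]
gripper_width: 0.086
grasp_force: 0.0
0.08637213832108101 [-0.20795112  0.54351388 -0.57061681]
```

View pics/w4.png

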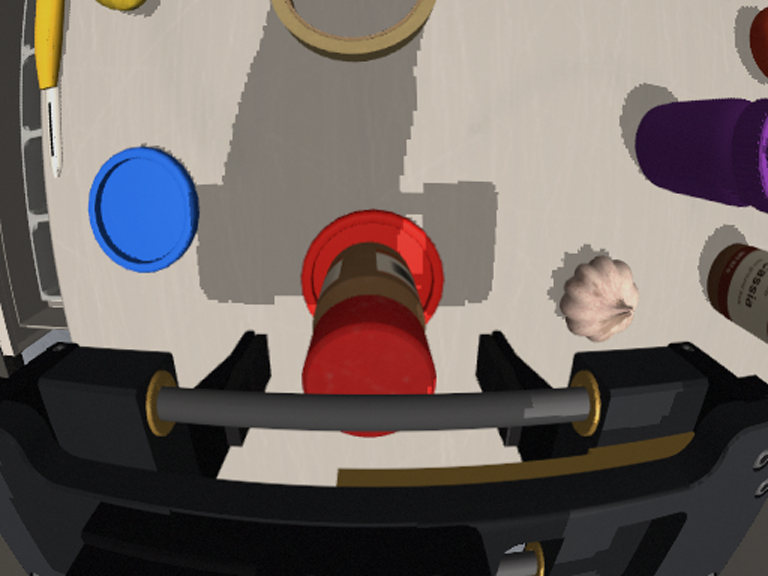

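The red jar is standing inside the red dish, base near (372,275) and within the rim. Next is the black jar.

```bash
python3 -m handwheel '[[0,0,-25,0,1],[0,0,-70,0,1],[0,0,-115,0,1],[0,0,-155,0,1],[0,40,-160,0,1],[0,85,-160,0,1],[0,130,-160,0,1],[0,175,-160,0,1],[0,220,-160,0,1],[0,260,-160,0,1],[3,284,-160,0,1],[3,284,-160,0,1],[3,284,-160,0,1]]'
python3 - <<'E'
from h import *
w=grab_frame("wrist"); save(w,"w5.png"); s=observe(); print(s["q"].round(1) if hasattr(s["q"],"round") else s["q"],s["eef_pos"]);
E
```

```text
time: 10.05
eef_pos: [0.43, 0.1343, 0.2458]
tool_rot: [[-1.0, 0.001, -0.0], [0.001, 1.0, -0.001], [0.0, -0.001, -1.0]]
contact_force: [-0.8, -1.6, 0.2]
gripper_width: 0.0869
grasp_force: 0.0
[-41.3  -5.6  17.1 105.5   1.7  79.9  65.3] [0.43014132 0.13363331 0.24588701]
```

View pics/w5.png

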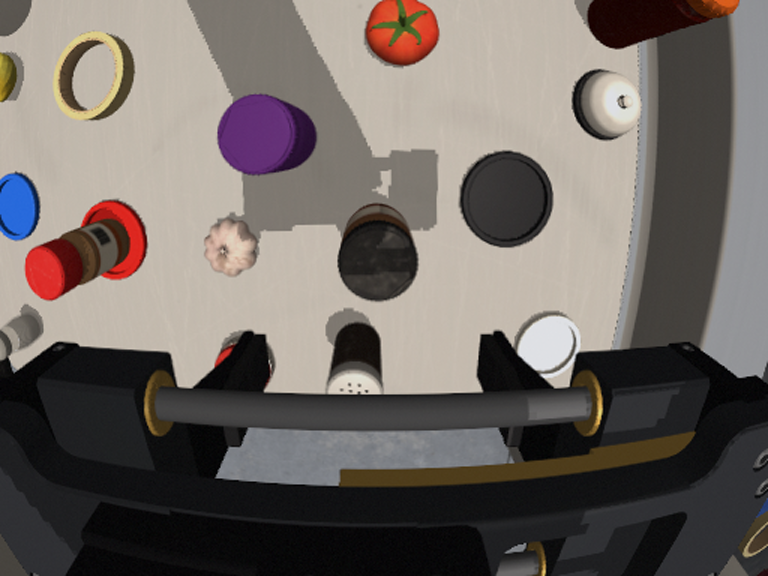

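The black cap is at about (378,262) with its far rim at row 300. The black dish is at (506,199), the white dish at (549,344) and the pepper lid near (355,385).

Run:
```python
from h import *
w=grab_frame("wrist")
for n,u,v,z in [("cap far",378,300,.122),("capL",339,262,.122),("capR",417,262,.122),("dish",506,199,.012),("white",549,344,.012),("purpleR",316,137,.1),("pepper",355,387,.11)]:
    print(n,at(w,u/1.5-.17,v/1.5-.17,z,True)[:2].round(4))
```

```text
cap far [0.4563 0.1375]
capL [0.4276 0.1097]
capR [0.4277 0.1652]
dish [0.3934 0.2618]
white [0.5478 0.3254]
purpleR [0.3389 0.0925]
pepper [0.5368 0.1189]
```

```bash
python3 -m handwheel '[[3,4,20,0,1],[3,4,55,0,1],[3,4,90,0,1],[3,4,120,0,1],[3,4,140,0,1],[3,4,154,0,1],[3,4,161,0,1],[3,4,161,0,1],[3,4,161,0,0.75],[3,4,161,0,0],[3,4,161,0,0],[3,4,161,0,0],[3,4,161,0,0],[3,4,161,0,0],[3,4,161,0,0],[3,4,161,0,0]]'
```

```text
time: 11.75
eef_pos: [0.4272, 0.1386, 0.0852]
tool_rot: [[-1.0, 0.001, 0.0], [0.001, 1.0, 0.0], [-0.0, 0.0, -1.0]]
contact_force: [0.0, 0.3, 4.2]
gripper_width: 0.0574
grasp_force: 25.0
```

```bash
python3 -m handwheel '[[0,0,-15,0,0],[0,0,-35,0,0],[0,0,-50,0,0],[4,15,-50,0,0],[10,37,-50,0,0],[17,62,-50,0,0],[24,87,-50,0,0],[30,110,-50,0,0],[33,121,-50,0,0],[34,124,-50,0,0],[34,124,-50,0,0],[34,124,-48,0,0],[34,124,-32,0,0],[34,124,-20,0,0],[34,124,-10,0,0],[34,124,-6,0,0],[34,124,-4,0,0],[34,124,-3.5,0,0],[34,124,-3.5,0,0],[34,124,-3.5,0,0]]'
python3 - <<'E'
from h import *
w=grab_frame("wrist"); save(w,"w6.png")
E
```

```text
time: 13.75
eef_pos: [0.3937, 0.262, 0.0893]
tool_rot: [[-1.0, 0.002, 0.001], [0.002, 1.0, -0.0], [-0.001, -0.0, -1.0]]
contact_force: [-1.1, -3.5, 6.3]
gripper_width: 0.0572
grasp_force: 25.0
```

View pics/w6.png

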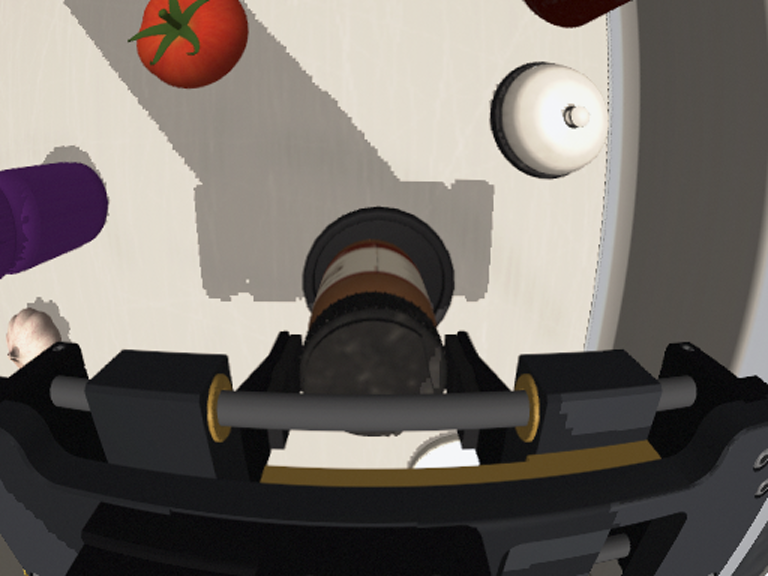

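The black jar's base is inside the black dish, whose rim spans columns 303–454. Contact force shows it resting on the floor, so I'll release it. I'll also measure the ledge beside the white dish.

```bash
python3 -m handwheel '[[0,0,0,0,0.68],[0,0,0,0,0.72],[0,0,0,0,0.8],[0,0,0,0,0.9],[0,0,0,0,1],[0,0,0,0,1],[0,0,0,0,1],[0,0,-10,0,1],[0,0,-35,0,1],[0,0,-75,0,1],[0,0,-115,0,1],[0,0,-155,0,1],[0,0,-165,0,1],[0,0,-165,0,1]]'
python3 - <<'E'
from h import *
w=grab_frame("wrist"); save(w,"w7.png"); t=grab_frame("top"); print(observe()["q"])
for v in (219,300):
  b=at(t,147/1.5,v/1.5,0); print("ledge base",b[:2].round(3))
  for z in (.04,.06,.08,.1,.12,.15): print(z,at(t,112/1.5,v/1.5,z)[:2].round(3))
E
```

```text
time: 15.2
eef_pos: [0.3939, 0.2631, 0.2555]
tool_rot: [[-1.0, 0.001, 0.003], [0.001, 1.0, 0.003], [-0.003, 0.003, -1.0]]
contact_force: [-0.5, 1.0, -0.1]
gripper_width: 0.087
grasp_force: 0.0
[-49.51213998  -2.1594194    9.99454771 101.73208204   0.37916818
  80.45353355  50.33436699]
ledge base [0.55  0.423]
0.04 [0.54 0.47]
0.06 [0.536 0.462]
0.08 [0.532 0.453]
0.1 [0.528 0.445]
0.12 [0.524 0.437]
0.15 [0.517 0.425]
ledge base [0.404 0.414]
0.04 [0.399 0.459]
0.06 [0.398 0.451]
0.08 [0.396 0.443]
0.1 [0.394 0.435]
0.12 [0.393 0.427]
0.15 [0.39  0.416]
```

View pics/w7.png

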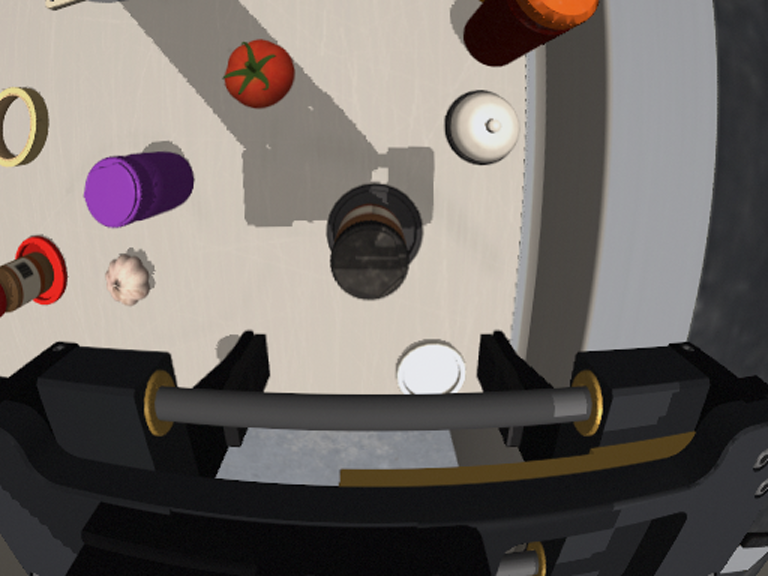

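The black jar stands in its dish, base ring centred near (375,225). The ledge is about 0.15 m high at y≥0.42, so I'll rotate the gripper 90° for the salt.

```bash
python3 -m handwheel '[[-8,-30,0,6,1],[-18,-70,0,12,1],[-28,-115,0,18,1],[-40,-160,0,24,1],[-50,-205,0,30,1],[-60,-250,0,37,1],[-72,-295,0,44,1],[-83,-340,0,51,1],[-93,-385,0,58,1],[-105,-430,0,65,1],[-117,-475,0,72,1],[-127,-520,0,79,1],[-135,-555,0,85,1],[-139,-574,0,90,1],[-139,-574,0,90,1],[-139,-574,0,90,1],[-139,-574,0,90,1]]'
python3 - <<'E'
from h import *
w=grab_frame("wrist"); save(w,"w8.png"); print(observe()["q"])
E
```

```text
time: 17.0
eef_pos: [0.5313, -0.3104, 0.2526]
tool_rot: [[-0.001, 1.0, -0.001], [1.0, 0.001, 0.001], [0.001, -0.001, -1.0]]
contact_force: [-0.5, -1.2, 0.2]
gripper_width: 0.087
grasp_force: 0.0
[ -9.24218446  20.55079938  46.72690375  82.7810099  -14.95681715
  83.10365662  37.51592626]
```

View pics/w8.png

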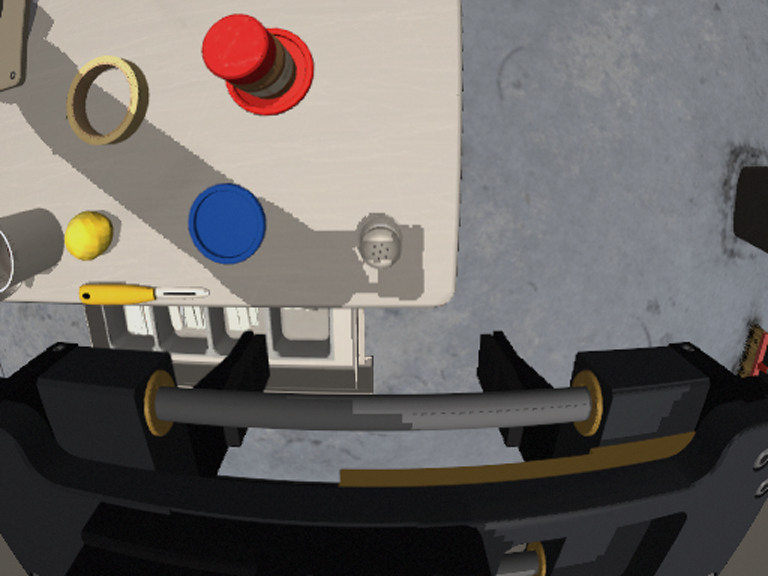

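The salt top is at (380,245) and the blue dish at (227,223).

Run:
```python
from h import *
w=grab_frame("wrist"); print(observe()["eef_pos"])
for n,u,v,z in [("top",380,247,.085),("topfar",381,268,.078),("L",358,245,.07),("R",402,245,.07),("footfar?",379,214,0.0),("blue",227,223,.012)]:
    print(n,at(w,u/1.5-.17,v/1.5-.17,z,True)[:2].round(4))
for d in spot_in(w,"salt_shaker")[:2]:
    e=np.array(d["extent"])*[512,384,512,384]; print(d["score"],e*1.5, at(w,e[0],e[1],.05,True))
```

```text
[ 0.53155603 -0.31043097  0.25321949]
top [ 0.5364 -0.3075]
topfar [ 0.5374 -0.327 ]
L [ 0.5182 -0.3092]
R [ 0.5551 -0.3091]
footfar? [ 0.5366 -0.2933]
blue [ 0.3855 -0.2984]
0.6 [379.6224 240.768   44.0832  53.1072] [ 0.53682036 -0.30997143  0.05      ]
```

```bash
python3 -m handwheel '[[0,5,20,0,1],[0,5,60,0,1],[0,5,105,0,1],[0,5,145,0,1],[0,5,175,0,1],[0,5,195,0,1],[0,5,208,0,1],[0,5,217,0,1],[0,5,217,0,1],[0,5,217,0,0.6],[0,5,217,0,0.4],[0,5,217,0,0],[0,5,217,0,0],[0,5,217,0,0],[0,5,217,0,0],[0,5,217,0,0],[0,5,217,0,0],[0,5,217,0,0]]' 20
```

```text
time: 18.95
eef_pos: [0.5363, -0.3116, 0.0364]
tool_rot: [[0.001, 1.0, -0.0], [1.0, -0.001, 0.0], [0.0, -0.0, -1.0]]
contact_force: [0.9, -0.2, 1.1]
gripper_width: 0.0336
grasp_force: 19.3
```

```bash
python3 -m handwheel '[[0,0,-15,0,0],[0,0,-40,0,0],[0,0,-80,0,0],[0,0,-120,0,0],[0,0,-155,0,0],[0,0,-175,0,0],[10,0,-180,0,0],[30,0,-180,0,0],[60,0,-180,0,0],[90,0,-180,0,0],[120,0,-180,0,0],[150,0,-180,0,0],[180,0,-180,0,0],[210,0,-180,0,0],[240,0,-180,0,0],[270,0,-180,0,0],[295,0,-180,0,0],[310,0,-180,0,0],[318,0,-180,0,0],[318,0,-180,0,0]]' &&  python3 -m handwheel '[[10,0,0,0,0],[30,2,0,0,0],[60,4,0,0,0],[90,6,0,0,0],[120,8,0,0,0],[150,10,0,0,0],[180,11,0,0,0],[210,12,0,0,0],[240,13,0,0,0],[270,13,0,0,0],[295,13,0,0,0],[310,13,0,0,0],[318,13,0,0,0],[320,13,0,0,0],[320,13,0,0,0],[320,13,0,0,0]]'
python3 - <<'E'
from h import *
w=grab_frame("wrist"); save(w,"w9.png"); print(observe()["q"],observe()["eef_pos"])
E
```

```text
time: 20.95
eef_pos: [0.5366, 0.0069, 0.2161]
tool_rot: [[0.0, 1.0, -0.001], [1.0, -0.0, -0.0], [-0.0, -0.001, -1.0]]
contact_force: [0.3, -0.6, -1.4]
gripper_width: 0.0335
grasp_force: 19.2
time: 22.55
eef_pos: [0.5508, 0.3249, 0.2167]
tool_rot: [[0.003, 1.0, 0.0], [1.0, -0.003, -0.0], [-0.0, 0.0, -1.0]]
contact_force: [0.4, -0.7, -0.7]
gripper_width: 0.0336
grasp_force: 19.2
[-55.61440538  21.63666709  28.05717386  81.52377406 -10.15703121
  79.33273963 -27.53747632] [0.55069064 0.32502182 0.21672349]
```

View pics/w9.png

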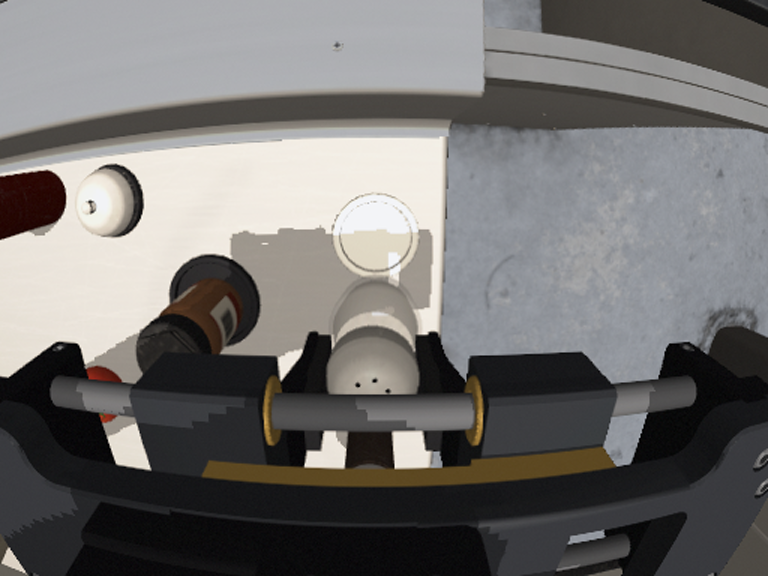

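The salt hangs upright with its foot near (375,278) and the white dish at (376,236). Computing the offset.

Run:
```python
from h import *
w=grab_frame("wrist"); print(observe()["eef_pos"],w["position"])
for n,u,v,z in [("dish",375.5,236,.012),("dishtop",375.5,194,.012),("dishbot",375.5,278,.012),("footnear",375,277,.18),("footL",330,325,.18),("footR",420,325,.18)]:
    print(n,at(w,u/1.5-.17,v/1.5-.17,z,True)[:2].round(4))
```

```text
[0.55062212 0.32521644 0.21673049] [0.5498673  0.40724828 0.39916989]
dish [0.5524 0.3293]
dishtop [0.5524 0.3666]
dishbot [0.5523 0.2905]
footnear [0.551  0.3417]
footL [0.5269 0.315 ]
footR [0.575  0.3149]
```

```bash
python3 -m handwheel '[[2,1,15,0,0],[4,1,45,0,0],[4,1,80,0,0],[4,1,110,0,0],[4,1,135,0,0],[4,1,152,0,0],[4,1,163,0,0],[4,1,170,0,0],[4,1,173,0,0],[4,1,175,0,0],[4,1,175.5,0,0],[4,1,175.5,0,0],[4,1,175.5,0,0]]'
python3 - <<'E'
from h import *
s=observe(); print(s["contact_force"],s["eef_pos"])
E
```

```text
time: 23.95
eef_pos: [0.5515, 0.3305, 0.0415]
tool_rot: [[0.001, 1.0, 0.001], [1.0, -0.001, 0.001], [0.001, 0.001, -1.0]]
contact_force: [-0.5, -0.2, -1.9]
gripper_width: 0.0338
grasp_force: 19.2
[-0.53423838 -0.23781897 -1.91972788] [0.55149585 0.33053339 0.04145451]
```

Not touching yet; I'll go 1 mm lower and then release.

```bash
python3 -m handwheel '[[0,0,0.5,0,0],[0,0,1,0,0],[0,0,1.3,0,0],[0,0,1.3,0,0],[0,0,1.3,0,0]]'; python3 -m handwheel '[[0,0,0,0,0.42],[0,0,0,0,0.48],[0,0,0,0,0.6],[0,0,0,0,0.7],[0,0,0,0,0.9],[0,0,0,0,0.9],[0,0,0,0,0.9]]'
python3 - <<'E'
from h import *
w=grab_frame("wrist"); save(w,"w10.png")
E
```

```text
time: 24.45
eef_pos: [0.5515, 0.3306, 0.0403]
tool_rot: [[0.001, 1.0, 0.0], [1.0, -0.001, 0.001], [0.001, 0.0, -1.0]]
contact_force: [-1.7, -1.0, 5.1]
gripper_width: 0.0334
grasp_force: 19.4
time: 25.15
eef_pos: [0.5513, 0.3303, 0.0397]
tool_rot: [[0.001, 1.0, 0.0], [1.0, -0.001, 0.0], [0.0, 0.0, -1.0]]
contact_force: [-0.3, 0.0, -0.5]
gripper_width: 0.0735
grasp_force: 0.0
```

View pics/w10.png

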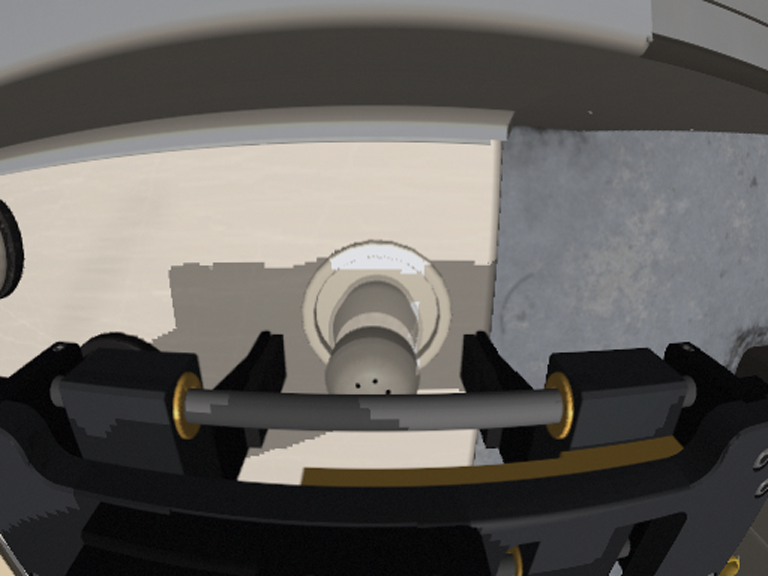

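The salt stands upright in the white dish, foot near (376,315) inside the rim. Next is the pepper.

```bash
python3 -m handwheel '[[0,0,-15,0,0.9],[0,0,-45,0,0.9],[0,0,-90,0,1],[0,0,-135,0,1],[0,0,-175,0,1],[0,0,-200,0,1],[-20,-1,-205,0,1],[-60,-3,-205,0,1],[-105,-5,-205,0,1],[-150,-7,-205,0,1],[-190,-9,-205,0,1],[-214,-9,-205,0,1],[-214,-9,-205,0,1],[-214,-9,-205,0,1]]'
python3 - <<'E'
from h import *
w=grab_frame("wrist"); save(w,"w11.png"); print(observe()["eef_pos"])
for d in spot_in(w,"pepper_shaker")[:2]:
    e=np.array(d["extent"])*[512,384,512,384]; print(d["score"],e*1.5)
E
```

```text
time: 26.6
eef_pos: [0.5416, 0.1155, 0.2447]
tool_rot: [[0.003, 1.0, -0.0], [1.0, -0.003, 0.001], [0.001, -0.0, -1.0]]
contact_force: [-1.0, 1.4, 0.4]
gripper_width: 0.087
grasp_force: 0.0
[0.54155052 0.11665693 0.24450733]
0.6 [381.7728 244.7424  62.976   79.9488]
```

View pics/w11.png

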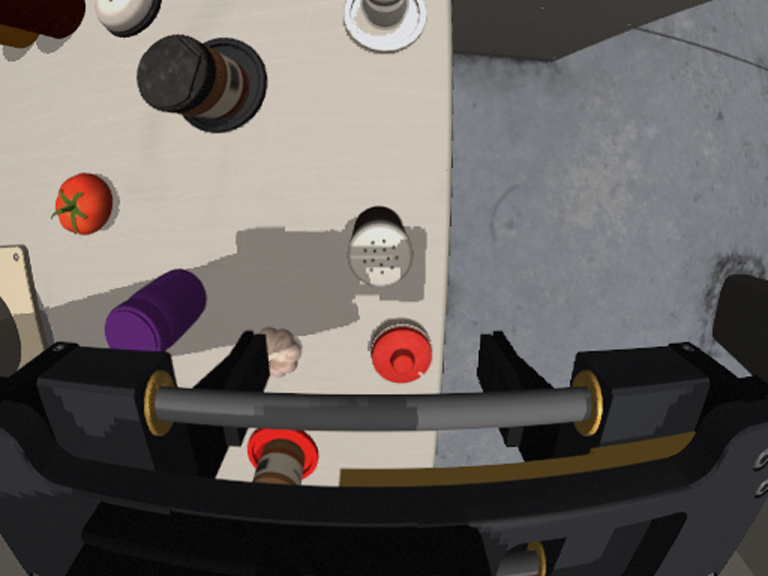

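The pepper lid is at about (380,254).

Run:
```python
from h import *
w=grab_frame("wrist"); print(observe()["eef_pos"])
for n,u,v,z in [("lid",380,254,.11),("far",381,287,.11),("near",379,222,.11),("base near",378,207,0),("L",348,253,.11),("R",412,253,.11)]:
    print(n,at(w,u/1.5-.17,v/1.5-.17,z,True)[:2].round(4))
```

```text
[0.54163113 0.11743047 0.24438562]
lid [0.5459 0.1223]
far [0.5468 0.0969]
near [0.5451 0.146 ]
base near [0.5456 0.1421]
L [0.5225 0.123 ]
R [0.5694 0.1231]
```

```bash
python3 -m handwheel '[[2,4,20,0,1],[2,4,55,0,1],[2,4,95,0,1],[2,4,130,0,1],[2,4,155,0,1],[2,4,170,0,1],[2,4,178,0,1],[2,4,178,0,1],[2,4,178,0,0.65],[2,4,178,0,0],[2,4,178,0,0],[2,4,178,0,0],[2,4,178,0,0],[2,4,178,0,0],[2,4,178,0,0],[2,4,178,0,0]]' 25
```

```text
time: 28.35
eef_pos: [0.5461, 0.1184, 0.0668]
tool_rot: [[0.001, 1.0, 0.0], [1.0, -0.001, 0.0], [0.0, 0.0, -1.0]]
contact_force: [0.1, -0.7, 0.9]
gripper_width: 0.048
grasp_force: 25.0
```

```bash
python3 -m handwheel '[[0,0,-15,0,0],[0,0,-40,0,0],[0,0,-80,0,0],[0,0,-120,0,0],[0,0,-155,0,0],[0,0,-172,0,0],[-10,-4,-175,0,0],[-35,-13,-175,0,0],[-70,-27,-175,0,0],[-105,-41,-175,0,0],[-140,-54,-175,0,0],[-175,-68,-175,0,0],[-210,-81,-175,0,0],[-245,-95,-175,0,0],[-280,-108,-175,0,0],[-315,-122,-175,0,0],[-350,-135,-175,0,0],[-380,-147,-175,0,0],[-403,-156,-175,0,0],[-414,-161,-175,0,0]]' && python3 -m handwheel '[[-2,0,0,0,0],[-2,0,0,0,0],[-2,0,0,0,0]]'
python3 - <<'E'
from h import *
w=grab_frame("wrist"); save(w,"w12.png"); print(observe()["q"],observe()["eef_pos"])
for d in spot_in(w,"blue_dish")[:2]:
    e=np.array(d["extent"])*[512,384,512,384]; print(d["score"],e*1.5,at(w,e[0],e[1],.01,True))
E
```

```text
time: 30.35
eef_pos: [0.3817, -0.2979, 0.2407]
tool_rot: [[0.005, 1.0, -0.001], [1.0, -0.005, 0.001], [0.001, -0.001, -1.0]]
contact_force: [0.5, -0.6, -1.6]
gripper_width: 0.0481
grasp_force: 25.0
time: 30.65
eef_pos: [0.3845, -0.2965, 0.2412]
tool_rot: [[0.0, 1.0, -0.001], [1.0, -0.0, 0.001], [0.001, -0.001, -1.0]]
contact_force: [0.4, 0.5, -1.2]
gripper_width: 0.0484
grasp_force: 25.0
[-28.07687069  -4.38810931  58.86672955 102.95676631   3.812798
  79.37569176  30.01643727] [ 0.38465447 -0.29651766  0.24130826]
0.66 [372.7872 228.384   92.2368  73.6704] [ 0.38379532 -0.29034     0.01      ]
```

View pics/w12.png

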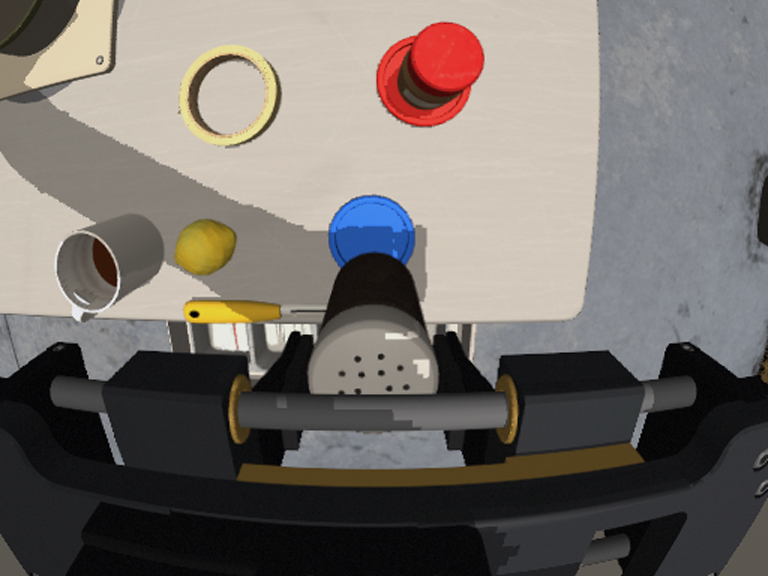

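The pepper is upright over the blue dish (372,238), aligned in columns. Lowering.

```bash
python3 -m handwheel '[[0,0,15,0,0],[0,0,45,0,0],[0,0,80,0,0],[0,0,110,0,0],[0,0,135,0,0],[0,0,150,0,0],[0,0,160,0,0],[0,0,166,0,0],[0,0,169,0,0],[0,0,170,0,0],[0,0,171,0,0],[0,0,171,0,0],[0,0,171,0,0]]'
python3 - <<'E'
from h import *
w=grab_frame("wrist"); save(w,"w13.png"); s=observe(); print(s["eef_pos"],s["contact_force"])
E
```

```text
time: 32.05
eef_pos: [0.3846, -0.2975, 0.0709]
tool_rot: [[0.001, 1.0, 0.001], [1.0, -0.001, 0.0], [0.0, 0.001, -1.0]]
contact_force: [0.9, 0.5, -0.9]
gripper_width: 0.0484
grasp_force: 25.0
[ 0.38459731 -0.2974794   0.07084875] [ 0.01820596 -0.09432557 -0.98127135]
```

View pics/w13.png

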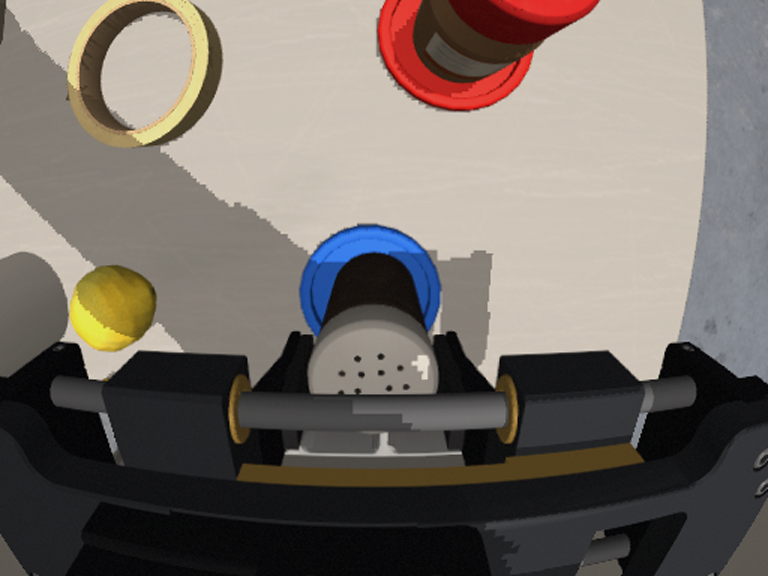

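The pepper's base is inside the blue rim, but the force shows no contact yet. I'll go 1 mm lower, release and back off. My picture allowance is used up (15 viewed against a limit of 14), so the final check will be numeric.

```bash
python3 -m handwheel '[[0,0,0.5,0,0],[0,0,1.2,0,0],[0,0,1.2,0,0],[0,0,1.2,0,0]]'; python3 -m handwheel '[[0,0,0,0,0.58],[0,0,0,0,0.63],[0,0,0,0,0.72],[0,0,0,0,0.85],[0,0,0,0,1],[0,0,0,0,1],[0,0,0,0,1],[0,0,-15,0,1],[0,0,-45,0,1],[0,0,-90,0,1],[0,0,-135,0,1],[0,0,-175,0,1],[0,0,-190,0,1],[0,0,-190,0,1],[0,0,-190,0,1]]'
python3 - <<'E'
from h import *
t=grab_frame("top"); g=grab_frame("scene"); w=grab_frame("wrist")
for f,c in((t,"top"),(g,"scene"),(w,"wrist")):
  for n in "red_jar black_jar salt_shaker pepper_shaker timer garlic".split():
    print(c,n,[(round(d["score"],2),(np.array(d["extent"])*[512,384,512,384]).round(1).tolist()) for d in spot_in(f,n)[:2]])
D=dict(red_jar=(.432,-.150,.125),black_jar=(.394,.263,.122),salt=(.550,.327,.09),pepper=(.385,-.297,.11))
for n,(x,y,h) in D.items():
  print(n,"expect top-cam top",np.round(proj(t,[x,y,h+.004]),1),"base",np.round(proj(t,[x,y,.004]),1),"scene top",np.round(proj(g,[x,y,h+.004]),1),"base",np.round(proj(g,[x,y,.004]),1))
E
```

```text
time: 32.5
eef_pos: [0.3851, -0.2979, 0.0705]
tool_rot: [[0.001, 1.0, 0.001], [1.0, -0.001, -0.0], [-0.0, 0.001, -1.0]]
contact_force: [-2.2, 3.0, 14.2]
gripper_width: 0.0479
grasp_force: 25.0
time: 34.0
eef_pos: [0.3843, -0.2973, 0.2588]
tool_rot: [[0.001, 1.0, -0.0], [1.0, -0.001, 0.001], [0.001, -0.0, -1.0]]
contact_force: [-0.9, -0.6, -1.0]
gripper_width: 0.0866
grasp_force: 0.0
top red_jar [(0.58, [316.0, 192.3, 29.4, 25.9])]
top black_jar [(0.89, [230.9, 227.4, 28.2, 28.0]), (0.66, [147.6, 204.1, 34.8, 25.8])]
top salt_shaker [(0.57, [126.9, 142.7, 16.2, 18.8])]
top pepper_shaker [(0.73, [372.3, 210.9, 31.1, 22.5])]
top timer [(0.63, [256.0, 141.8, 25.2, 18.9])]
top garlic [(0.7, [255.0, 189.4, 18.9, 21.4])]
scene red_jar [(0.72, [281.1, 212.0, 28.7, 63.7])]
scene black_jar [(0.84, [197.8, 183.7, 29.1, 58.5]), (0.68, [187.2, 146.6, 23.5, 47.6])]
scene salt_shaker [(0.72, [224.8, 134.9, 10.4, 32.7])]
scene pepper_shaker [(0.67, [304.2, 258.9, 26.3, 63.3])]
scene timer [(0.58, [296.7, 185.6, 17.9, 22.2])]
scene garlic [(0.17, [226.8, 146.8, 30.4, 11.1])]
wrist red_jar [(0.56, [292.8, 47.0, 53.8, 56.1])]
wrist black_jar []
wrist salt_shaker []
wrist pepper_shaker [(0.98, [250.5, 163.5, 40.1, 49.8])]
wrist timer []
wrist garlic []
red_jar expect top-cam top [317.  189.7] base [309.4 195.1] scene top [280.2 182.5] base [279.5 234.2]
black_jar expect top-cam top [143.4 201. ] base [154.2 205.2] scene top [182.6 124.9] base [186.8 166. ]
salt expect top-cam top [124.1 139.1] base [133.4 146.9] scene top [224.4 118.3] base [225.8 146.2]
pepper expect top-cam top [376.4 211.3] base [364.  214.1] scene top [304.7 231.8] base [302.3 281.5]
```

All four show as upright in their dishes in the two fixed cameras, and the timer and garlic have not moved.

```bash
python3 -c "
from station import *
print(sign_off())"
```

```text
the job is handed in; nothing more can be done
None
```

The job is handed in after 34 s of robot time: all four containers were set upright in their own dishes, in the order you listed, and the timer and garlic were not moved; the last check was by detector readings only, and I viewed 15 pictures against the limit of 14.

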